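Balance the ball tray and turn it a quarter turn

TASK

Complete the pupil's ball tray: thread the loose steel ring weight onto the tray's bare post, all the way down to the board, and let go of it. Then take the tray by its handle bar, lift it about 10 cm straight up off its stand, turn it a quarter turn (either way) so that it lies squarely crosswise above the stand, and finish while holding it there still and level. Keep the tray level and the ball in the middle of the dish all the time, and leave the other things on the bench where they are.

Things in the scene. Friction and masses are not known exactly. Their poses are not given: they have to be found in the camera images.
- weight_center (a point): Centre (half-way up) of the loose steel ring weight: a ring 40 mm across and 20 mm high with a 20 mm through hole, lying flat on the bench, about 150 g; its z axis is the hole's axis. The plain wooden disc of similar size near it (44 mm across, no hole) is not wanted.
- weight: The same ring weight; origin at the centre of its underside, 10 mm below weight_center.
- tray: Ball tray, 0.44 kg: plywood board 250 (x) by 120 (y) by 10 mm with a turned dish in the middle under a bail handle; loose, on its stand. Origin: centre of the board's underside, z up. At its -x end, 95 mm out, a weight like the loose one is fixed under a domed nut, top 44 mm above the underside; the bare post is at the +x end.
- post (a point): Foot of the bare post, on the board's upper face (10 mm above the underside), 95 mm from the tray's middle along its +x. The post is a steel pin 10 mm thick, standing 33 mm above this point, with a domed tip. The ring is fully down when its underside rests on the board, that is when its centre is 10 mm above this point.
- bar (a point): Centre of the tray's handle bar, right above the dish's middle, 100 mm above the board's underside: wood, 14 mm thick (tray's x), 20 mm high, 118 mm long (tray's y), on an upright 12 x 8 mm under each end (51 to 59 mm from the middle). Grip it across its 14 mm, from above; 38 mm are free between bar and ball.
- dish (a point): Middle of the dish's floor, 15 mm above the board's underside; axes as the tray's. The dish is 100 mm across; its floor is flat to 10 mm from the middle, then rises by 12 and, from 28 mm out, 25 degrees to a rim 13 mm above this point.
- ball_center (a point): Centre of the loose cork ball, 35 mm across and 20 g, lying in the middle of the dish (its centre 17.5 mm above the dish floor). It rolls with some resistance; only its position matters.
- ball: The same ball; its origin lies on its surface and turns with it as it rolls.
- stand: The stand: a fixed low wooden block with a cork top, 290 mm (its x) by 90 mm (its y) by 20 mm high, under the tray; origin at the centre of its underside, on the bench. At the start the tray's x lies along the stand's x and the tray's underside is 20 mm above the bench.
- disc: Bystander: a plain solid wooden disc, 44 mm across, 20 mm high; origin at the centre of its underside.
- can: Bystander: an upright can, 66 mm across, 100 mm high; origin at the centre of its underside.
- driver: Bystander: a screwdriver lying on the bench left of the tray; origin at the middle of its length, underside.
- offcut: Bystander: a dark wood offcut 120 x 45 x 22 mm; origin at the centre of its underside.
Things that resemble listed ones, but are neither listed nor needed, are in the scene too. What is meant by the weight is not blue, and is the larger of those in its own colour.

How it is judged (in metres and radians):
On the way, in this order (a step that is already met when the one before it is completed fails the run):
1. the ring weight is fully down on the bare post and let go, the ball in the middle of the dish (horizontal distance between weight_center and post below 0.01 m and z of weight_center in the frame of post between 0.005 and 0.014 m and horizontal distance between ball_center and dish below 0.015 m and z of ball_center in the frame of dish between 0.008 and 0.03 m and contact force between weight and the fingers below 0.05 N), for 0.2 s.
2. the tray is held by the fingers more than 5 cm clear of its stand, ring on the post and ball in the middle (horizontal distance between weight_center and post below 0.01 m and z of weight_center in the frame of post between 0.005 and 0.014 m and horizontal distance between ball_center and dish below 0.015 m and z of ball_center in the frame of dish between 0.008 and 0.03 m and z of dish in the frame of stand above 0.085 m and contact force between tray and stand below 0.1 N and contact force between the fingers and tray above 1 N), for 0.2 s.
3. held in the air, the tray has been turned a quarter turn (all of step 2 and angle between the x axis of tray and the y axis of stand, either way round below 0.14 rad), for 0.2 s.
At the end, for the whole second after the job is handed in: Only the fingers carry the tray, still, level within 4 degrees, 6 to 15 cm clear above the stand, within 50 mm of centred and 8 degrees of square across it; the ball is within 15 mm of the dish's middle; the ring is fully down on the post and untouched (all of step 1 and z of dish in the frame of stand between 0.095 and 0.185 m and horizontal distance between dish and stand below 0.05 m and angle between the x axis of tray and the y axis of stand, either way round below 0.14 rad and angle between tray's own z axis and vertical below 0.07 rad and contact force between tray and stand below 0.1 N and contact force between the fingers and tray above 1 N and linear speed of tray below 0.02 m/s and angular speed of tray below 0.1 rad/s and linear speed of ball below 0.03 m/s); the arm keeps its last pose, push and grip.
It fails at once if the ball strays more than 25 mm from the middle of the dish (horizontal distance between ball_center and dish above 0.025 m).
It fails at once if the tray is tipped by more than 9 degrees (angle between tray's own z axis and vertical above 0.16 rad).
It fails at once if the wooden disc, can, screwdriver or offcut is moved by more than 30 mm (distance of any of disc, can, driver, offcut from where it was at the start of the episode above 0.03 m).
It also fails if it takes over 51 s, if anything falls off the work surface, if the arm or the gripper's body presses on something with over 40 N, if the wrist force passes 120 N, or if a joint passes its speed limit or range.

ROBOT

A 6-joint arm with a two-finger parallel gripper is mounted at the origin on the work surface. World frame = base frame: x ahead of the robot, y to its left, z up, the work surface at z = 0. Lengths are in mm, angles in degrees, forces in N, time in s.
With the tool pointing down it reaches from about 325 to 925 mm from the base axis. Payload 3.1 kg.
Tool frame: the origin (TCP) lies at the very end of the fingers, on their centre line; the grasp point (between the pads) lies 19 mm behind it; z points along the fingers, y is the line along which they close (so a half turn about z gives the same grasp; the last joint's range is limited). The gripper opens to 85 mm and grips with 20 to 120 N. Pads are 22 mm wide; open, the fingers measure 114 mm over their backs; the gripper's body (76 mm by 85 mm) begins 54 mm behind the grasp point. The pads swing forward as they close: fully open they stand 13 mm farther back than shut.
Start: joints at [-83.262, 12.427, 92.441, -0, 75.132, -6.429], TCP at [142.385, -608.577, 231.3] pointing down, gripper open.
Joint ranges: [-157.48, 157.48], [-44.54, 120.13], [17.64, 146.25], [-64.5, 244.5], [7.68, 150.69], [-147.95, 147.95]. Speed limits (degrees/s): [159.86, 159.86, 180, 180, 180, 180].

INTERFACE

Orientations are given as [roll, pitch, yaw] about the fixed x, y, z axes, in that order (R = Rz(yaw) Ry(pitch) Rx(roll)).
In Python, from station import * gives the robot as it stands.
- The arm moves only by the shell command python3 -m jog 'ROWS' [FORCE]. ROWS is JSON, a list of rows, each a list of 5 numbers: the shift along the tool's x, y, z in mm, then the turn about the tool's z in degrees, then the closure, from 0 (fully open) to 1 (shut). In form: [[x, y, z, turn, grip], ...]. A call has 1 to 20 rows; each row shifts and turns the commanded pose from where the row before left it, along the tool's axes as they then stand; what a row does not reach is not made up. A row lasts 1/8 s, in which the tool goes at most 62.5 mm and 10.7 degrees, less where a joint would pass 70% of its speed; a pose out of reach is approached as far as the arm can. A call is refused whole if a number of a shift passes 62.5 or a number of a turn 10.7, either way. A call with a gripper value outside its range is refused whole. The fingers move at their own pace and stop on an object; FORCE is the grip in N (left out, the last holds). Time passes only in rows, so rows that do not move let the fingers close. It gives the time, the measured TCP pose, the force, the opening and the grip force at its end, in the units of the state.
- get_obs(): the state, without advancing time (a new reading comes with each control period).
- snapshot(name): name is "side" or "top" or "wrist"; returns the picture (384x512x3 uint8, red, green, blue); there is no depth.
- camera_model(name): a dict with "mtx" (3x3 intrinsics, pixels), "origin" and "rotation" of the camera in the world. Camera axes: x right, y up, looking along -z (the intrinsics and any distortion apply to the point x, -y, -z); pixel columns grow to the right and rows downward; lengths in mm; the calibration is good to about 2 mm. A picture is of the moment at which its call begins: read the wrist's pose just before it. camera_model takes no time and is no camera call; for the wrist camera it gives the pose at the moment of the call.
- close_job(): hands the job in; it is judged then, once.
Trained networks look in the newest picture that a camera, given by its name, has taken for a name from the list of things; names that differ only in an ending like _2 or _b are one class to them, and where a whole thing is asked for, a point or a joint stands for the part that bears it (a point fixed in the world has none). Each returns a list of dicts, best first, with "confidence" (0 to 1); they miss things now and then, are a little off and sometimes report something else, mostly with a low value. They report only what shows in the picture. A call takes as long as a camera call. They do not tell look-alikes from the thing itself.
- spot_in(camera, query): "position" ([row, column] as shares, 0 to 1, of the picture: columns of its width, rows of its height, amid what is visible of it).
- regions_of(camera, query): "region" (384x512 bool, what is visible of it) and "position" ([row, column] as shares, 0 to 1, of the picture: columns of its width, rows of its height, amid what is visible of it).
- landmark_of(camera, query): "position" ([row, column] as shares, 0 to 1, of the picture: columns of its width, rows of its height: a listed point, or the origin of a listed thing).
The state is a dict: "time": time; "qpos": joint angles; "qd": joint speeds; "joint_torque": joint torques, N m; "eef_pos": TCP position; "eef_rot": TCP orientation; "force": force on the tool from outside, world axes, zero at the start; "torque": the same for the moment, N m; "opening": finger opening in mm; "gripper_force": force on a finger pad.
Only numpy, scipy, OpenCV 4.12 (cv2) and the standard library are available. Lean on these libraries where they do the work, as an engineer would, in place of code of your own. Each camera call takes 0.05 s, during which the arm holds its last target. There are 200 camera calls.

## Working session

There is one attempt and no reset: what is moved stays moved. The work goes in short steps, Python scripts to look and compute and a shell command to move; the robot and the scene stay as the last step left them, time stands still between calls to the robot, and variables do not carry over. Pictures are saved under pics/ and viewed, at most 10 in all, crops included, and the job is handed in when it is done.

```bash
mkdir -p pics; cat > h.py <<'E'
from station import *
import numpy as np, cv2
from scipy.spatial.transform import Rotation as R
def ray(cm,pos):
    K=np.array(cm["mtx"]);v=np.array([pos[1]*512,pos[0]*384,1.]);d=np.linalg.inv(K)@v
    d=np.array(cm["rotation"])@np.array([d[0],-d[1],-d[2]]);return np.array(cm["origin"],float),d
def at(cm,pos,z):
    o,d=ray(cm,pos);return o+d*(z-o[2])/d[2]
def proj(cm,p):
    c=np.array(cm["rotation"]).T@(np.array(p)-cm["origin"]);q=np.array(cm["mtx"])@np.array([c[0],-c[1],-c[2]]);return (q[:2]/q[2]).round(1)
def save(n,im,s=1):
    cv2.imwrite("pics/"+n,cv2.resize(im[...,::-1],None,fx=s,fy=s,interpolation=cv2.INTER_CUBIC))
def tool(p):  # world target TCP -> shift in the tool axes
    o=get_obs();r=R.from_euler('xyz',o["eef_rot"],degrees=True);return r.inv().apply(np.array(p)-o["eef_pos"]).round(1)
E
python3 - <<'E'
from h import *
a=snapshot("top");b=snapshot("side")
save("ts.png",np.vstack([a,b])[:, :],0.78)
cv2.imwrite("pics/top.png",cv2.resize(a[...,::-1],(800,600)))
cm={n:camera_model(n) for n in("top","side")}
print(list(cm["top"].keys()),cm["top"]["origin"],cm["side"]["origin"],get_obs()["eef_rot"])
H=dict(weight_center=10,post=30,bar=120,ball_center=52.5,stand=0,disc=0,can=0,driver=0,offcut=0,tray=20)
for q,z in H.items():
  for c in("top","side"):
    for d in landmark_of(c,q)[:4]:
      if d["confidence"]>.15: print(q,c,round(d["confidence"],2),(np.array(d["position"])*[384,512]).round(),at(cm[c],d["position"],z).round(1))
E
```

```text
['mtx', 'origin', 'rotation'] [ 370.94935935  -22.39938759 1285.04577086] [ 264.93721721 -798.27476479  630.27819158] [-1.79875210e+02 -1.49177339e-02  1.31663251e+01]Traceback (most recent call last):
  File "<stdin>", line 11, in <module>
  File "h.py", line 8, in at
    o,d=ray(cm,pos);return o+d*(z-o[2])/d[2]
                                        ~^^^
IndexError: invalid index to scalar variable.
```

View pics/top.png

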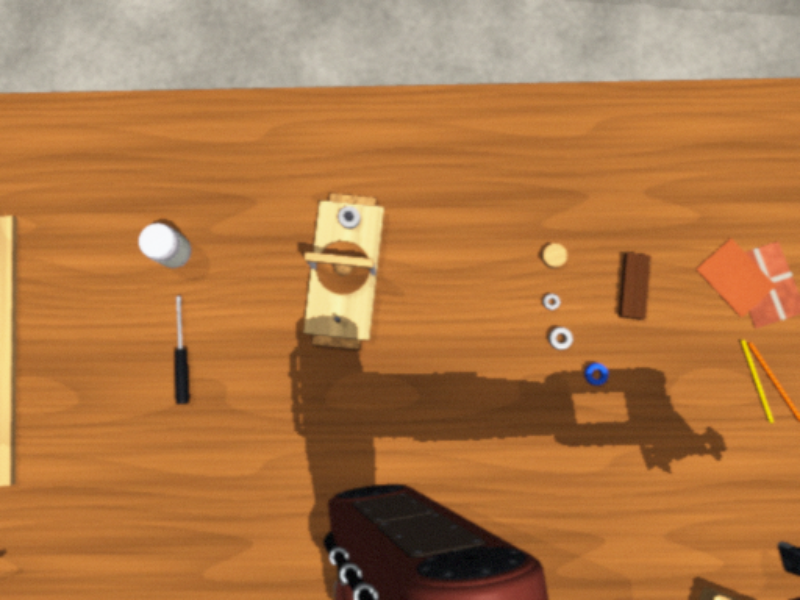

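The top view shows the tray at about (343,270) in the enlarged picture, with its bare post at the near end, (337,318). There are three rings. The small steel one is at (551,301), the larger steel one at (561,338) and the blue one at (597,374). The larger steel ring fits: it isn't blue and is the larger of its colour. The rotation is evidently not a 3x3 matrix, so I'll fix that.

```bash
python3 - <<'E'
from station import *
print(camera_model("top")["rotation"])
E
sed -i 's/np.array(cm\["rotation"\])/rot(cm)/' h.py; cat >> h.py <<'E'
def rot(cm):
    r=np.array(cm["rotation"],float);return r if r.shape==(3,3) else R.from_euler('xyz',r,degrees=True).as_matrix()
E
python3 - <<'E'
from h import *
a=snapshot("top");b=snapshot("side")
save("crop.png",np.hstack([a[175:255,340:420],cv2.resize(b,(107,80))]),4.2)
cm={n:camera_model(n) for n in("top","side")}
H=dict(weight_center=10,post=30,bar=120,ball_center=52.5,stand=0,disc=0,can=0,tray=20)
for q,z in H.items():
  for c in("top","side"):
    for d in landmark_of(c,q)[:4]:
      if d["confidence"]>.15: print(q,c,round(d["confidence"],2),(np.array(d["position"])*[384,512]).round(),at(cm[c],d["position"],z).round(1))
E
```

```text
[  7.08143      1.03247257 -90.68244975]
weight_center top 0.6 [217. 358.] [ 451.4 -311.7   10. ]
weight_center top 0.6 [239. 384.] [ 388.5 -382.2   10. ]
weight_center top 0.48 [192. 355.] [ 523.4 -306.2   10. ]
weight_center side 0.79 [335. 233.] [ 383.7 -374.4   10. ]
weight_center side 0.68 [290. 282.] [ 517.6 -297.4   10. ]
weight_center side 0.63 [302. 258.] [ 455.6 -314.4   10. ]
post top 0.7 [206. 218.] [487.4  89.2  30. ]
post side 0.74 [189. 222.] [486.6 105.8  30. ]
post side 0.68 [289. 321.] [ 589.9 -334.5   30. ]
bar top 0.85 [167. 218.] [584.2  80.3 120. ]
bar top 0.66 [217. 363.] [ 444.8 -299.6  120. ]
bar side 0.83 [161. 256.] [584.6  89.3 120. ]
ball_center top 0.45 [173. 217.] [577.9  88.9  52.5]
stand side 0.63 [193. 253.] [581.7  99.    0. ]
stand side 0.2 [189. 222.] [495.5 152.7   0. ]
disc top 0.74 [163. 356.] [ 611.4 -313.3    0. ]
disc top 0.42 [170. 218.] [595.4  92.1   0. ]
disc side 0.74 [287. 319.] [ 602.5 -306.2    0. ]
can top 0.8 [164. 109.] [620.7 415.2   0. ]
can side 0.9 [147. 239.] [633.2 420.7   0. ]
tray top 0.7 [174. 223.] [579.6  76.4  20. ]
tray side 0.84 [189. 255.] [584.   89.5  20. ]
tray side 0.58 [180. 259.] [614.1 138.6  20. ]
```

View pics/crop.png

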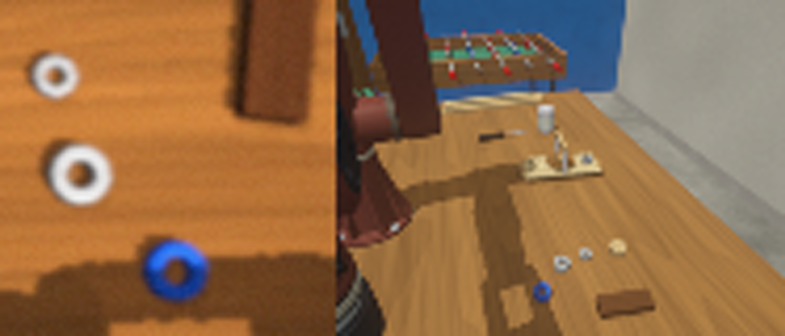

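The crop confirms it: of the two steel rings, the larger is the one at top-view pixel (358,217), i.e. world (452,-312). The smaller steel ring (355,192) and the blue ring (384,239) are decoys. Moving above it.

```bash
python3 -m jog '[[0,0,0,9,0],[0,0,0,9,0],[35.5,-40,10,0,0],[35.5,-40,10,0,0],[35.5,-40,10,0,0],[35.5,-40,10,0,0],[35.5,-40,10,0,0],[35.5,-40,10,0,0],[35.5,-40,10,0,0],[35.5,-40,10,0,0],[0,0,0,0,0],[0,0,0,0,0]]' 40
python3 - <<'E'
from h import *
o=get_obs();cm=camera_model("wrist");a=snapshot("wrist");save("w1.png",a,1.3)
print(o["time"],o["eef_pos"],o["eef_rot"],o["qpos"])
for d in landmark_of("wrist","weight_center"):print(d["confidence"],np.array(d["position"])*[384,512],at(cm,d["position"],10).round(1))
for d in regions_of("wrist","weight_center"):
  m=d["region"];r,c=np.nonzero(m);e=((r.min()+r.max())/2/384,(c.min()+c.max())/2/512);print(d["confidence"],m.sum(),at(cm,e,14).round(1))
E
```

```text
time: 2.55
eef_pos: [452.3, -313.9, 151.5]
eef_rot: [180.0, 0.0, -4.8]
force: [0.2, -0.3, -0.3]
opening: 85.5
gripper_force: 0.0
2.55 [ 452.26966367 -313.88647935  151.4549648 ] [ 1.79962927e+02  1.35952312e-02 -4.78633039e+00] [-4.20456477e+01  8.18311012e+00  1.06456236e+02 -4.15211867e-02
  6.53490357e+01  5.27579925e+01]
0.89 [ 99.4944 230.7072] [ 523.6 -297.5   10. ]
0.86 [175.9104 249.8048] [ 452.8 -308.1   10. ]
0.64 [232.0896 314.88  ] [ 389.3 -367.9   10. ]
0.85 1274 [ 456.5 -310.5   14. ]
0.83 711 [ 523.7 -297.6   14. ]
0.77 1382 [ 390.9 -372.7   14. ]
```

View pics/w1.png

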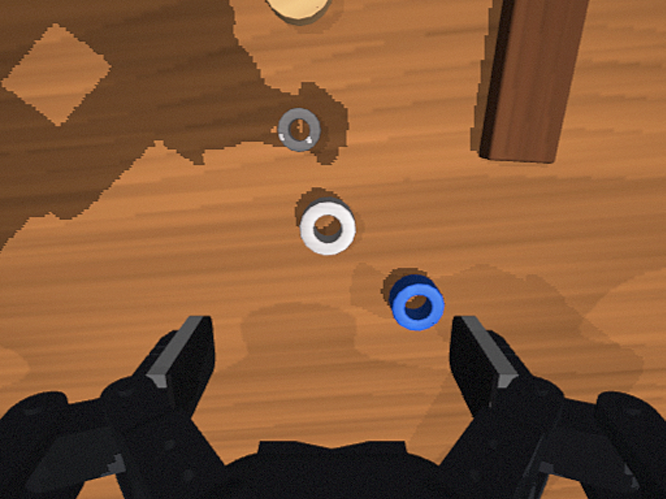

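The wrist view shows the larger steel ring at (252,175) native, bright, ahead of the blue one and clear of everything else. It lies at world (454,-309.5). Descending and gripping.

```bash
python3 -m jog '[[0.5,-1.5,40,0,0],[0.5,-1.5,40,0,0],[0.5,-1.5,40,0,0],[0,0,20,0,0],[0,0,7,0,0],[0,0,0,0,0],[0,0,0,0,1],[0,0,0,0,1],[0,0,0,0,1],[0,0,0,0,1],[0,0,0,0,1]]' 40
```

```text
time: 4.08
eef_pos: [455.0, -309.9, 5.8]
eef_rot: [179.9, -0.1, -4.8]
force: [-1.2, 0.5, 5.6]
opening: 38.7
gripper_force: 39.8
```

```bash
python3 -m jog '[[0,0,-20,0,1],[0,0,-50,0,1],[0,0,-50,0,1],[0,0,-25,0,1],[-2,-25,0,0,1],[-5,-50,0,0,1],[-5,-50,0,0,1],[-5,-50,0,0,1],[-5,-50,0,0,1],[-5,-50,0,0,1],[-5,-50,0,0,1],[-5,-50,0,0,1],[-2,-23,0,0,1],[0,0,0,0,1],[0,0,0,0,1]]' 40
python3 - <<'E'
from h import *
o=get_obs();cm=camera_model("wrist");a=snapshot("wrist");save("w2.png",a,1.3)
print(o["time"],o["eef_pos"],o["eef_rot"])
for q,z in dict(post=30,weight_center=0,bar=120,ball_center=52.5,dish=35,tray=20,weight=0).items():
 for d in landmark_of("wrist",q):print(q,round(d["confidence"],2),(np.array(d["position"])*[384,512]).round(1),at(cm,d["position"],z if z else 155).round(1))
for d in regions_of("wrist","weight_center"):
  m=d["region"];r,c=np.nonzero(m);print(d["confidence"],m.sum(),r.min(),r.max(),c.min(),c.max())
E
```

```text
time: 5.95
eef_pos: [447.5, 90.5, 148.4]
eef_rot: [180.0, 0.1, -4.8]
force: [0.3, 1.2, -2.3]
opening: 38.1
gripper_force: 40.9
5.95 [447.52071142  90.52744654 148.35752564] [ 1.79961896e+02  1.22579872e-01 -4.79381944e+00]
post 0.62 [133.7 241.4] [491.   99.2  30. ]
weight_center 0.96 [253.2 254.8] [448.4  91.5 155. ]
tray 0.85 [  5.3 245.2] [587.5  87.2  20. ]
weight 0.89 [242.7 258.2] [454.   89.4 155. ]
0.74 5255 209 296 215 296
```

View pics/w2.png

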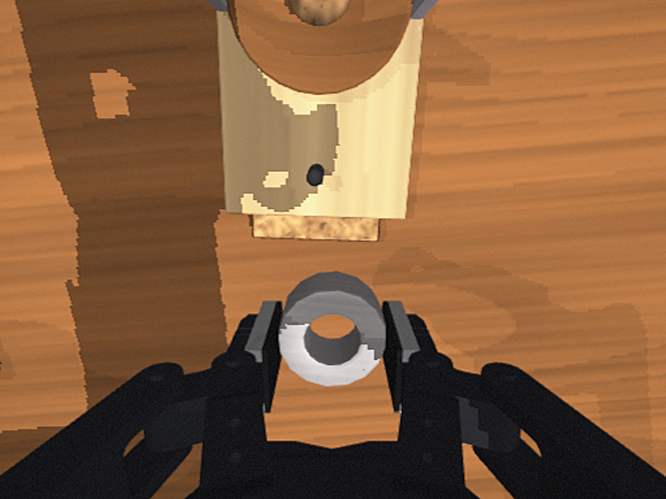

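The wrist view shows the ring held upright, hole at (255,260) native. The bare post is a dark stub at (242,134), and the tray's near edge runs from (170,164) to (313,168). I'll work out the post from the edge and the stub.

```bash
python3 - <<'E'
from h import *
cm=camera_model("wrist");a=snapshot("wrist").astype(int)
print("cam",cm["origin"])
f=lambda c,r,z:at(cm,(r/384,c/512),z).round(1)
A,B=f(169.5,163.5,30),f(313,167.5,30)
d=(B-A)/np.linalg.norm(B-A);n=np.array([-d[1],d[0],0]);n*=np.sign(n[0])
print(A,B,np.linalg.norm(B-A),"post",(A+B)/2+30*n,"yaw n",np.degrees(np.arctan2(n[1],n[0])))
sub=a[115:155,228:258].sum(2);m=sub<150;r,c=np.nonzero(m)
print("blob",r.min()+115,r.max()+115,c.min()+228,c.max()+228,m.sum())
for p in([490,97],[488,95],[490,93]):print(p,proj(cm,p+[30]),proj(cm,p+[63]))
# ring held: bottom/top rim circles
for z in (135,140,145,150,155,160,165):print(z,f(255,253,z))
for z in(144,164):
  for p in([448,91],[450,91]):
    P=np.array([proj(cm,[p[0]+20*np.cos(t),p[1]+20*np.sin(t),z]) for t in np.linspace(0,6.28,60)]);print(z,p,P.min(0),P.max(0))
E
```

```text
cam [525.65246721  84.58826403 292.17664459]
[472.5 163.2  30. ] [458.4  40.   30. ] 124.00423379868931 post [495.25543395  98.18882615  30.        ] yaw n -6.528982926759065
blob 128 144 236 248 90
[490, 97] [244.  136.6] [242.5 142.9]
[488, 95] [246.6 138.8] [245.4 145.3]
[490, 93] [248.7 136.2] [247.9 142.4]
135 [438.3  92.1 135. ]
140 [441.1  91.9 140. ]
145 [443.9  91.7 145. ]
150 [446.7  91.4 150. ]
155 [449.5  91.2 155. ]
160 [452.2  90.9 160. ]
165 [455.   90.7 165. ]
144 [448, 91] [217.8 209.8] [293.3 277.9]
144 [450, 91] [217.3 206.2] [293.2 274.7]
164 [448, 91] [212.9 226.1] [298.4 301.4]
164 [450, 91] [212.4 222. ] [298.2 298. ]
```

Both agree: the post is at about (494.7,98) with the tray's axis at -6.5°. In the same camera the ring sits at (449.8,91). I'll move relative to that, go down to just above the tip and look again.

```bash
python3 -m jog '[[22,-5.4,0,0,1],[22,-5.4,0,0,1],[0,0,30,1.7,1],[0,0,30,0,1],[0,0,10,0,1],[0,0,0,0,1],[0,0,0,0,1]]' 40
python3 - <<'E'
from h import *
o=get_obs();cm=camera_model("wrist");a=snapshot("wrist");save("w3.png",a,1.5)
print(o["time"],o["eef_pos"],o["eef_rot"],cm["origin"])
for q in("post","weight_center"):
 for d in landmark_of("wrist",q):print(q,round(d["confidence"],2),(np.array(d["position"])*[384,512]).round(1),at(cm,d["position"],30).round(1))
for z in(72,92):print(proj(cm,[495,98,z]))
E
```

```text
time: 7.32
eef_pos: [494.9, 97.7, 80.6]
eef_rot: [-180.0, -0.1, -6.5]
force: [0.9, -0.3, -1.6]
opening: 38.2
gripper_force: 40.9
7.325 [494.90995768  97.70875841  80.64959709] [-1.79973927e+02 -1.48929686e-01 -6.53467635e+00] [570.98025427  89.91027259 223.68095621]
post 0.62 [216.2 256.2] [491.7  98.3  30. ]
weight_center 0.85 [250.5 254.4] [466.3 102.5  30. ]
[256.4 240.3]
[256.5 259.4]
```

View pics/w3.png

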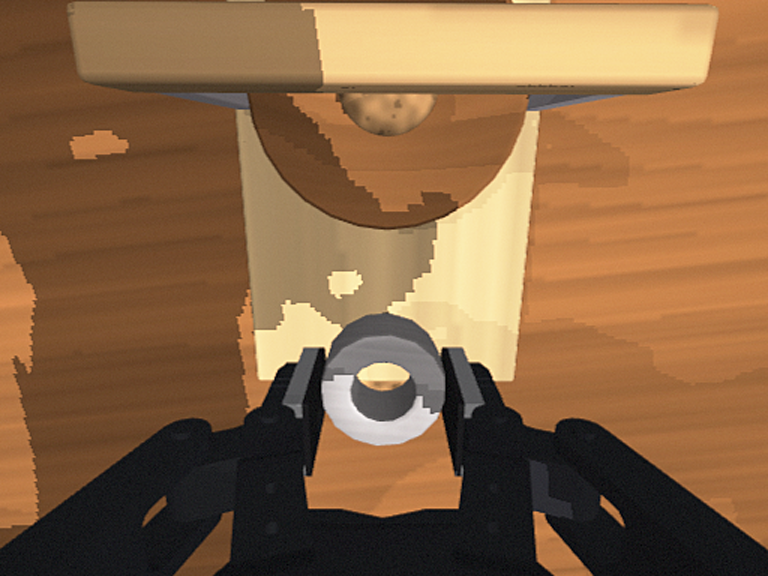

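The ring is laterally centred on the board: board edge middle at column 257, ring at 256, edges square to the tool. The post is hidden behind the ring, so I'll check the lengthwise distance from the board edge (row ~254) and the bar.

```bash
python3 - <<'E'
from h import *
cm=camera_model("wrist")
f=lambda c,r,z:at(cm,(r/384,c/512),z).round(1)
e=f(257,254,30);u=np.array([np.cos(np.radians(-6.5)),np.sin(np.radians(-6.5)),0])
print("near edge",e,"post",e+30*u, "width",f(342,254,30)-f(172,254,30))
print("bar top near edge", f(262,82/1.5,130), "post", f(256,82/1.5,130)-(95-7)*u, "bot",f(256,93/1.5,110)-88*u)
print("dish near rim",f(257,228/1.5,48)-45*u, f(257,228/1.5,35)-45*u)
print("ring: outer bottom row", [ (z,f(256,r,z)) for z,r in ((95,445/1.5),(75,313/1.5))])
s=camera_model("side");save("s1.png",snapshot("side")[150:240,180:300],5)
for d in landmark_of("side","post"):print("side post",d["confidence"],np.array(d["position"])*[384,512],at(s,d["position"],30).round(1))
E
```

```text
near edge [463.3 101.   30. ] post [493.10715567  97.60390359  30.        ] width [ -13.6 -117.9    0. ]
bar top near edge [580.5  86.9 130. ] post [493.2656767   98.56188281 130.        ] bot [493.0656767   98.46188281 110.        ]
dish near rim [493.38926649  97.69414462  48.        ] [490.98926649  97.89414462  35.        ]
ring: outer bottom row [(95, array([476.4, 100.4,  95. ])), (75, array([514.1,  96. ,  75. ]))]
side post 0.79 [189.8112 222.0032] [483.9 100.1  30. ]
```

View pics/s1.png

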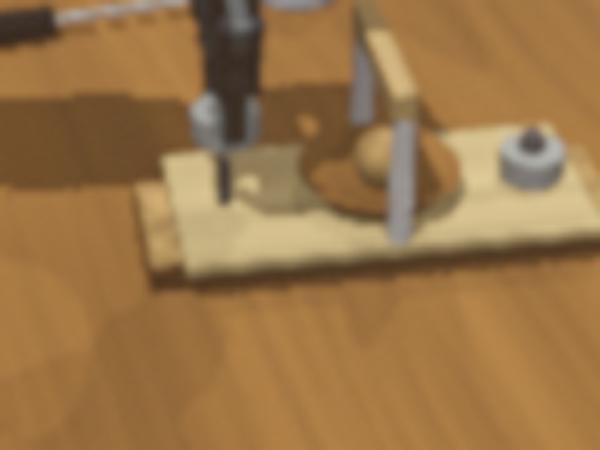

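The side view shows the ring right above the post (pin at x≈224, ring at about 225 in the crop), ball central. Edge, bar and dish agree on the post being at (493.2,98), so I shift 2 mm back and lower.

```bash
python3 -m jog '[[-2,0,0,0,1],[0,0,8,0,1],[0,0,8,0,1],[0,0,0,0,1]]' 40;  python3 -m jog '[[0,0,8,0,1],[0,0,8,0,1],[0,0,6,0,1],[0,0,3,0,1],[0,0,0,0,1]]'
```

```text
time: 8.07
eef_pos: [490.4, 97.8, 61.9]
eef_rot: [180.0, 0.2, -6.5]
force: [-0.1, -1.0, -0.4]
opening: 38.3
gripper_force: 40.9
time: 8.7
eef_pos: [491.4, 97.8, 38.0]
eef_rot: [180.0, 0.0, -6.5]
force: [0.4, 0.2, -1.5]
opening: 38.5
gripper_force: 40.9
```

```bash
python3 -m jog '[[0,0,1.5,0,1],[0,0,1,0,1],[0,0,0,0,1],[0,0,0,0,1]]'; python3 -m jog '[[0,0,0,0,0],[0,0,0,0,0],[0,0,0,0,0],[0,0,0,0,0]]'
python3 - <<'E'
from h import *
o=get_obs();cm=camera_model("wrist");a=snapshot("wrist");b=snapshot("side")
save("w4.png",np.hstack([a[60:384,60:452],cv2.resize(b[150:240,180:288],(389,324))]),1)
print(o["force"],o["eef_pos"])
for q,z in dict(post=30,weight_center=40,ball_center=52.5).items():
 for d in landmark_of("wrist",q)[:2]:print(q,round(d["confidence"],2),(np.array(d["position"])*[384,512]).round(1),at(cm,d["position"],z).round(1))
E
```

```text
time: 9.2
eef_pos: [491.7, 97.9, 35.9]
eef_rot: [-180.0, -0.0, -6.5]
force: [-0.3, 0.9, -1.4]
opening: 38.4
gripper_force: 40.9
time: 9.7
eef_pos: [491.8, 97.9, 35.9]
eef_rot: [-180.0, -0.0, -6.5]
force: [-0.2, -0.1, -0.0]
opening: 85.1
gripper_force: 0.0
[-0.22726986 -0.09941808 -0.02504874] [491.7841761   97.88768726  35.93137172]
post 0.65 [241.7 258.3] [492.3  97.1  30. ]
weight_center 0.7 [252.  254.9] [491.9  98.9  40. ]
ball_center 0.9 [ 32.7 260.3] [588.4  85.8  52.5]
```

View pics/w4.png

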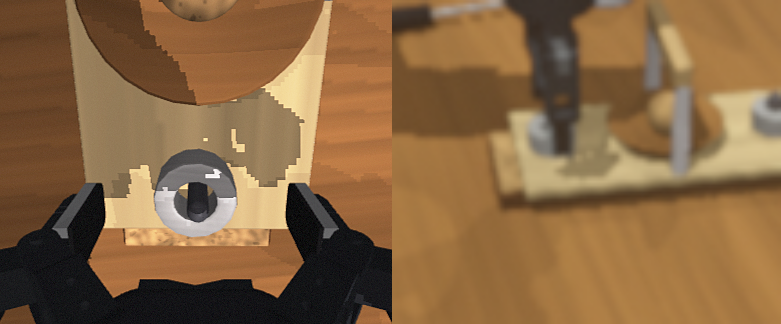

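The ring is down around the post (ring hole with the pin in it at (195,195) in the left half), fingers open on both sides, and the ball is still in the dish. Next is the bar at about (587,86.8): up, ahead 96 mm, quarter turn of the tool.

```bash
python3 -m jog '[[0,0,-15,0,0],[0,0,-40,0,0],[0,0,-40,0,0],[0,0,-40,0,0],[32,0,0,-10,0],[0,0,0,-10,0]]'; python3 -m jog '[[0,0,0,-10,0],[0,0,0,-10,0],[0,0,0,-10,0],[0,0,0,-10,0],[0,0,0,-10,0],[0,0,0,-10,0],[0,0,0,-10,0],[0,0,0,0,0]]'
python3 - <<'E'
from h import *
o=get_obs();cm=camera_model("wrist");snapshot("wrist")
print(o["eef_pos"],o["eef_rot"],tool([587,86.8,171]))
for q,z in dict(post=30,weight_center=40,ball_center=52.5,bar=120).items():
 for d in landmark_of("wrist",q)[:2]:print(q,round(d["confidence"],2),(np.array(d["position"])*[384,512]).round(1),at(cm,d["position"],z).round(1))
for d in regions_of("wrist","bar")[:1]:
  r,c=np.nonzero(d["region"]);print(r.min(),r.max(),c.min(),c.max())
E
```

```text
time: 10.7
eef_pos: [526.3, 94.0, 173.8]
eef_rot: [179.9, -0.3, 13.8]
force: [-0.8, 0.2, -0.7]
opening: 85.3
gripper_force: 0.0
time: 11.7
eef_pos: [523.7, 94.2, 171.8]
eef_rot: [179.9, -0.0, 83.4]
force: [-0.2, 0.0, 0.1]
opening: 85.3
gripper_force: 0.0
[523.69144865  94.24924764 171.83424933] [ 1.79928929e+02 -1.21425268e-02  8.33505683e+01] [ 0.  63.8  0.7]
post 0.75 [174.3 219.8] [491.8  99.6  30. ]
weight_center 0.69 [177. 219.] [492.2  99.6  40. ]
ball_center 0.58 [183.3 329.2] [589.5  85.9  52.5]
bar 0.8 [208.4 349.3] [587.6  88.5 120. ]
111 294 187 464
```

```bash
python3 -m jog '[[0,32,0,0,0],[0,32,0,0,0],[0,0,0,0,0],[0,0,0,0,0]]'
python3 - <<'E'
from h import *
o=get_obs();cm=camera_model("wrist");a=snapshot("wrist");save("w5.png",a,1.3)
print(o["eef_pos"],o["eef_rot"],cm["origin"])
for q,z in dict(post=30,weight_center=40,ball_center=52.5,bar=120).items():
 for d in landmark_of("wrist",q)[:2]:print(q,round(d["confidence"],2),(np.array(d["position"])*[384,512]).round(1),at(cm,d["position"],z).round(1), tool(at(cm,d["position"],z)))
E
```

```text
time: 12.5
eef_pos: [586.2, 87.0, 170.3]
eef_rot: [-179.9, 0.0, 83.4]
force: [0.1, -0.3, 0.3]
opening: 85.2
gripper_force: 0.0
[586.20981463  86.99071084 170.30589173] [-1.79899275e+02  6.97702788e-03  8.34436399e+01] [596.42762625 162.92717738 313.12956747]
post 0.62 [177.  152.9] [491.   97.2  30. ] [ -0.7 -95.3 140.6]
ball_center 0.73 [185.  256.8] [588.3  84.9  52.5] [ -1.9   2.4 118.2]
bar 0.67 [209.4 257.5] [588.9  88.3 120. ] [ 1.4  2.5 50.8]
```

View pics/w5.png

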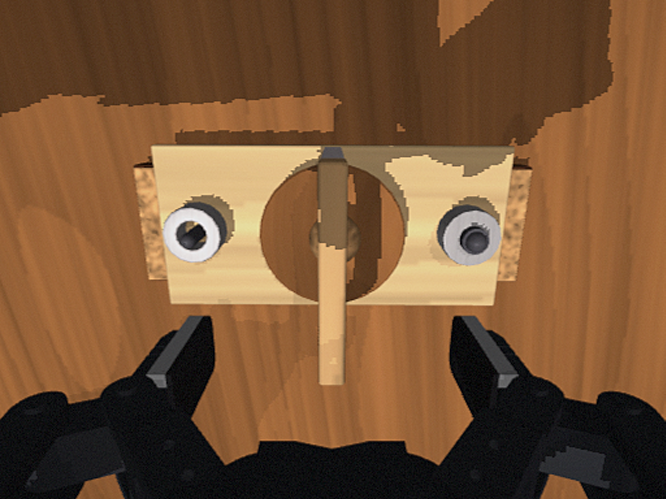

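The wrist view shows the tray square to the tool, with the bar at column 332, midway between the fingers at 210 and 455. The ball is under it at (332,238), and the ring is round the post on the left. Descending on the bar.

```bash
python3 -m jog '[[0.5,0.5,30,0,0],[0,0.5,25,0,0],[0,0,14,0,0],[0,0,0,0,0.5],[0,0,0,0,0.6],[0,0,0,0,0.7],[0,0,0,0,0.75],[0,0,0,0,0.8],[0,0,0,0,0.85],[0,0,0,0,0.9],[0,0,0,0,1],[0,0,0,0,1],[0,0,0,0,1]]' 70
```

```text
time: 14.38
eef_pos: [587.5, 87.4, 102.2]
eef_rot: [-179.9, 0.0, 83.5]
force: [-5.6, 0.6, 5.6]
opening: 13.0
gripper_force: 69.4
```

Gripped at 13 mm (bar 14 mm). Lifting slowly, ramping the speed.

```bash
python3 -m jog '[[0,0,-1,0,1],[0,0,-2,0,1],[0,0,-3,0,1],[0,0,-4,0,1],[0,0,-6,0,1],[0,0,-7,0,1],[0,0,-8,0,1],[0,0,-9,0,1],[0,0,-10,0,1],[0,0,-10,0,1],[0,0,-10,0,1],[0,0,-9,0,1],[0,0,-7,0,1],[0,0,-6,0,1],[0,0,-4,0,1],[0,0,-3,0,1],[0,0,-1,0,1],[0,0,0,0,1],[0,0,0,0,1],[0,0,0,0,1]]' 70
python3 - <<'E'
from h import *
o=get_obs();print(o["eef_pos"],o["torque"],o["qpos"])
a=snapshot("side");save("s2.png",a[90:240,170:350],4)
cm=camera_model("wrist");snapshot("wrist")
for q,z in dict(post=128,weight_center=138,ball_center=150).items():
 for d in landmark_of("wrist",q)[:2]:print(q,round(d["confidence"],2),(np.array(d["position"])*[384,512]).round(1),tool(at(cm,d["position"],z)))
E
```

```text
time: 16.88
eef_pos: [587.9, 87.3, 201.6]
eef_rot: [-180.0, 0.0, 83.5]
force: [0.1, 0.7, -6.3]
opening: 13.0
gripper_force: 68.2
[587.94864081  87.29917862 201.56173643] [-0.02205514 -0.05175604  0.01124082] [ 1.68251847e+00  1.02852952e+01  9.82537410e+01 -2.73049022e-04
  7.14853704e+01  8.21814896e+00]
post 0.88 [205.7 124.8] [ -4.6 -95.8  73.7]
weight_center 0.56 [206.1 117.1] [ -1.1 -96.9  63.8]
```

View pics/s2.png

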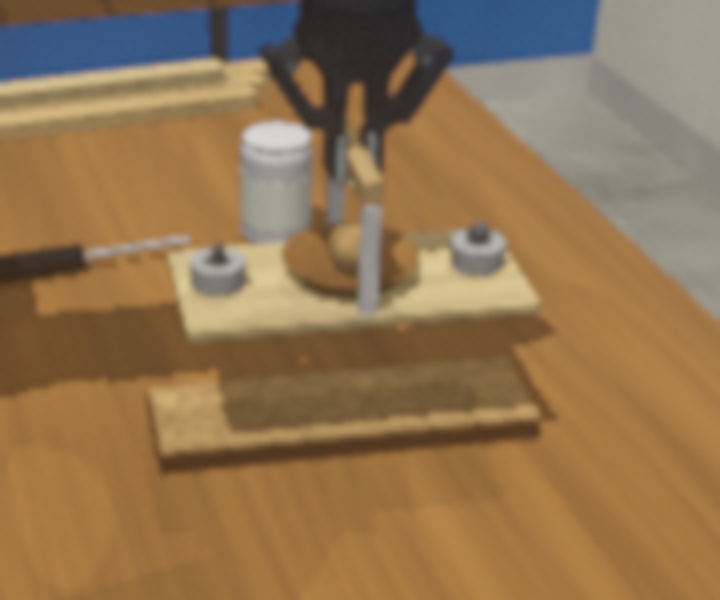

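The tray hangs level about 10 cm above the stand. The ball is in the dish at (345,245) and the ring is down on the post at (217,270). Now the quarter turn, ramped.

```bash
python3 -m jog '[[0,0,0,1,1],[0,0,0,2,1],[0,0,0,3,1],[0,0,0,4,1],[0,0,0,5,1],[0,0,0,6,1],[0,0,0,6,1],[0,0,0,6,1],[0,0,0,6,1],[0,0,0,6,1],[0,0,0,6,1],[0,0,0,6,1],[0,0,0,6,1],[0,0,0,6,1],[0,0,0,5,1],[0,0,0,5,1],[0,0,0,4,1],[0,0,0,3,1],[0,0,0,2,1],[0,0,0,2,1]]' 70; python3 -m jog '[[0,0,0,0,1],[0,0,0,0,1],[0,0,0,0,1],[0,0,0,0,1],[0,0,0,0,1],[0,0,0,0,1]]'
python3 - <<'E'
from h import *
a=snapshot("side");save("s3.png",a[90:240,150:350],4)
E
```

```text
time: 19.62
eef_pos: [588.1, 87.3, 201.8]
eef_rot: [180.0, -0.0, -6.7]
force: [0.7, 0.7, -6.2]
opening: 12.5
gripper_force: 68.2
time: 20.38
eef_pos: [588.1, 87.3, 201.8]
eef_rot: [-180.0, -0.0, -6.5]
force: [0.1, 1.1, -6.3]
opening: 12.8
gripper_force: 68.2
```

View pics/s3.png

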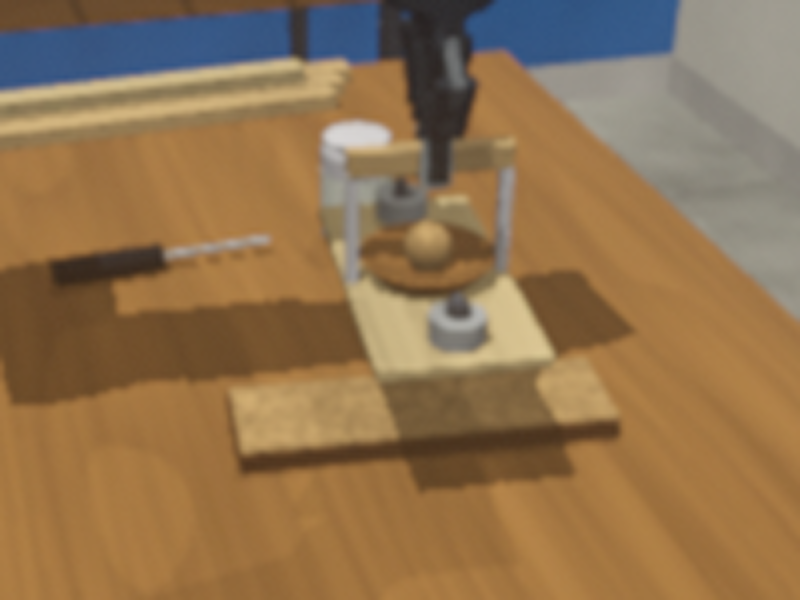

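The tray is crosswise and level above the stand, with the ball in the middle at (428,245) and both weights down. Handing in.

```bash
python3 -c "
from station import *
print(close_job())"
```

```text
the job is handed in; nothing more can be done
None
```

I handed the job in at about 20 s of robot time: the ring is down on the post and released, and the tray is held still and level about 10 cm above the stand, turned a quarter turn, with the ball mid-dish; no verdict came back.

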